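Clip a support rod and set its clamp screw

ROBOT

A 7-joint arm with a two-finger parallel gripper is mounted at the origin on a cart in front of the work surface, level with it; the furniture and walls round the work are solid. World frame = base frame: x ahead of the robot, y to its left, z up, the work surface at z = 0. Lengths are in m, angles in degrees, forces in N, time in s.
With the tool pointing down it reaches from about 0.425 to 0.875 m from the base axis. Payload 4.7 kg.
Tool frame: the origin (TCP) lies midway between the tips of the shut fingers; the grasp point (between the pads) lies 19 mm behind it; z points along the fingers, y is the line along which they close (so a half turn about z gives the same grasp; the last joint's range is limited). The gripper opens to 87 mm and grips with 3 to 60 N. Pads are 19 mm wide; open, the fingers measure 117 mm over their backs; the gripper's body (75 mm by 190 mm) begins 51 mm behind the grasp point.
Start: joints at [-68.405, 18.392, -4.016, 83.108, 1.295, 78.541, -3.26], TCP at [0.231, 0.608, 0.223] pointing down, gripper open.
Joint ranges: [-163.93, 163.93], [-17.29, 119.83], [-79.2, 71.16], [3.27, 140.29], [-89.18, 269.18], [5.43, 117.66], [-154.24, 154.24]. Speed limits (degrees/s): [147.25, 147.25, 180, 180, 180, 180, 180].

INTERFACE

Orientations are given as [roll, pitch, yaw] about the fixed x, y, z axes, in that order (R = Rz(yaw) Ry(pitch) Rx(roll)).
In Python, from cell import env gives the robot as it stands. The module is installed in compiled form; this text tells all that it offers.
- The arm moves only by the tool send_rows, never from a script. Its argument "series" is a list of rows, each an object with "travel": the shift along the tool's x, y, z in cm, a list of three; "dr": the turn, a rotation vector about the tool's x, y, z in degrees, a list of three; "claw": the finger opening in cm, from 0 to 8.7. In form: [{"travel": [tx, ty, tz], "dr": [wx, wy, wz], "claw": claw}, ...]. A call has 1 to 12 rows; each row is the pose to reach, as a shift and turn from the pose commanded when the call began, along the tool's axes at that moment; what a row does not reach only later rows make up. A row lasts 1/12 s, in which the tool goes at most 41.7 mm and 7.16 degrees, less where a joint would pass 70% of its speed; a pose out of reach is approached as far as the arm can. A call with a gripper value outside its range is refused whole. The fingers move at their own pace and stop on an object; "grip_force" is the grip in N (left out, the last holds). Time passes only in rows, so rows that repeat a pose let the fingers close. It gives the time, the measured TCP pose, the force and the opening at its end, in the units of the state.
- env.get_obs(): the state, without advancing time (a new reading comes with each control period).
- env.read_camera(name): name is "side" or "top" or "wrist"; returns the picture (384x512x3 uint8, blue, green, red); there is no depth.
- env.calibration(name): a dict with "fx", "fy", "cx", "cy" (pixels), "cam_to_world" (4x4, takes a point from camera to world coordinates). Camera axes: x right, y down, z forward; pixel columns grow to the right and rows downward; lengths in m; the calibration is good to about 2 mm. A picture is of the moment at which its call begins: read the wrist's pose just before it. calibration takes no time and is no camera call; for the wrist camera it gives the pose at the moment of the call.
- env.sign_off(): hands the job in, once; it reports no verdict.
The state is a dict: "time_s": time; "qpos": joint angles; "joint_velocities": joint speeds; "effort": joint torques, N m; "tool_pos": TCP position; "tool_rot": TCP orientation; "force": force on the tool from outside, world axes, zero at the start; "wrist_torque": the same for the moment, N m; "grip_width": finger opening in m.
Only numpy, scipy, OpenCV 4.12 (cv2) and the standard library are available. Lean on these libraries where they do the work, as an engineer would, in place of code of your own. Each camera call takes 0.05 s, during which the arm holds its last target. There are 200 camera calls.

TASK

Press the long steel rod down past the sprung jaw of the rod clip until it sits in both forks and the jaw has closed over it. Then turn the clip's thumbscrew clockwise until it bottoms, and back it off a quarter of a turn, so that the rod can still be slid by hand. Leave the short rod, the tape roll, the bottle and the beaker standing where they are.

Things in the scene. Friction and masses are not known exactly. Their poses are not given: they have to be found in the camera images.
- clip: Rod clip fixed to the worktop: plate 64 mm along x, 8 thick, y -140 to +75 mm. Origin on the worktop midway between its two forks; y along the seated rod, z up. Forks at y = +-45 mm, 12 wide, open upward: fixed cheek on the -x side, flared on top, up to z = 54 (highest part but the screw); slot floor z = 24; sprung jaw on the +x side. Thumbscrew boss (28 mm round) at x = 0, y = -105
- clip_seat (a point): Where the middle of the rod's axis lies when it is seated: on the clip at x = 0, y = 0, z = 30 mm. The rod may sit up to 10 mm off lengthwise
- jaw (a joint): Sprung jaw (one part, a roller nose at each fork), rad: 0 closed, held by its spring; grows swinging out to the clip's +x, at most 0.5. Closed, each nose overhangs the slot by 2 mm, its round top at z = 41 mm; a rod pressed straight down at x = 0 swings it aside 0.04 to 0.1 and it springs back over the rod. Takes about 4 to 10 N
- thumbscrew (a joint): Turn of the thumbscrew about its upright axis, rad: grows clockwise seen from above; bottoms on a hard stop at 6.283; stays where it is left (friction 0.04 N m). Starts 1.4 to 2.9 rad short of the stop; sinks 6 mm a turn. At the stop its wing lies along the clip's y axis; a quarter turn back it lies across it, at 4.712
- thumbscrew_grip (a point): Centre of the thumbscrew's wing, on the screw's axis, 64 mm above the worktop at the stop. Steel wing: upright flat bar 10 mm thick, 44 long, 20 high (10 above and below this point); a 19 mm round hub in its middle stands out 4.5 mm from each flat. The point turns with the screw: its y axis points along the wing, x across it
- rod: The long rod: steel, 12 mm in diameter, 140 mm long, with a square aluminium grip sleeve 18 x 18 mm and 36 mm long at its middle, 0.12 kg. It lies on the worktop on a flat of the sleeve. Origin under the middle of the sleeve; y axis along the rod, z up; the rod's axis is 9 mm above the origin
- rod_mid (a point): Middle of the long rod, on its axis
- short_rod: Bystander: a like rod only 84 mm long, same sleeve, too short for the clip. Origin under the middle of its sleeve, y along it. May lie in either place
- tape_roll: Bystander: roll of tape lying flat between the two rods, 68 mm across, 19 mm high. Origin under its centre
- bottle: Bystander: white sample bottle, 48 mm across, 112 mm high, standing beside the thumbscrew. Origin under its centre
- beaker: Bystander: glass beaker, 70 mm across, 92 mm high, standing on the other side of the thumbscrew. Origin under its centre

How it is judged:
By the outcome, as a careful person would: the job done as asked, in the order asked, and still so for the second after the job is handed in, with the robot touching nothing.
It also fails if it takes over 72 s, if anything falls off the work surface, if the arm or the gripper's body presses on something with over 40 N, if the wrist force passes 120 N, or if a joint passes its speed limit or range.

## Working session

There is one attempt and no reset: what is moved stays moved. The work goes in short steps, Python scripts to look and compute and a tool call to move; the robot and the scene stay as the last step left them, time stands still between calls to the robot, and variables do not carry over. Pictures are saved under pics/ and viewed, on a budget of 10 in all, crops included, one or two more only if the job needs it, and the job is handed in when it is done.

Besides the shell and the picture viewer there is one more tool, called as name(argument=value, ...), one argument or row to a line, values as JSON. send_rows: Moves the arm, as the interface text tells. Its arguments: {"type":"object","properties":{"series":{"type":"array"},"grip_force":{"type":"number"}},"required":["series"]}

```bash
mkdir -p pics; cat > h.py <<'E'
import numpy as np, cv2
from scipy.spatial.transform import Rotation as R
from cell import env
np.set_printoptions(precision=4,suppress=True)
def pix2w(cal,u,v,z):
    T=np.array(cal["cam_to_world"]); d=T[:3,:3]@[(u-cal["cx"])/cal["fx"],(v-cal["cy"])/cal["fy"],1]; o=T[:3,3]
    return o+d*(z-o[2])/d[2]
def w2pix(cal,p):
    T=np.array(cal["cam_to_world"]); c=T[:3,:3].T@(np.array(p)-T[:3,3])
    return cal["fx"]*c[0]/c[2]+cal["cx"],cal["fy"]*c[1]/c[2]+cal["cy"]
def st():
    o=env.get_obs(); print(o["time_s"],np.array(o["tool_pos"]),np.array(o["tool_rot"]),"F",np.array(o["force"]),"M",np.array(o["wrist_torque"]),"w",o["grip_width"]); return o
def go(pos,yaw,roll=180,pitch=0):
    """travel (cm) and dr (deg) from the present pose to the wanted pose"""
    o=env.get_obs(); A=R.from_euler('xyz',o["tool_rot"],degrees=True); B=R.from_euler('xyz',[roll,pitch,yaw],degrees=True)
    print("travel",A.inv().apply(np.array(pos)-o["tool_pos"])*100,"dr",(A.inv()*B).as_rotvec(degrees=True))
E
python3 - <<'E'
from h import *
o=st(); print(o["qpos"])
t=env.read_camera("top"); s=env.read_camera("side")
cv2.imwrite("pics/top0.png",cv2.resize(t,(800,600),interpolation=cv2.INTER_CUBIC)); cv2.imwrite("pics/side0.png",s)
for n in("top","side"): c=env.calibration(n); print(n,c["fx"],c["cx"],c["cy"],np.array(c["cam_to_world"]))
E
```

```text
0.0 [0.2305 0.6071 0.2214] [-179.8882    0.0049  159.2154] F [ 0.9068 -0.5555  0.0867] M [-0.0005  0.0127 -0.0115] w 0.08704099897450923
[-68.4068  18.4388  -4.0151  83.1768   1.2938  78.5414  -3.2606]
top 372.68997974814187 252.13062336531192 189.81128087631825 [[ 0.02   -0.9885  0.1497  0.4483]
 [-0.9992 -0.0249 -0.0309 -0.1395]
 [ 0.0343 -0.1489 -0.9883  0.9194]
 [ 0.      0.      0.      1.    ]]
side 425.4191394991236 246.2958270481969 189.7515931936604 [[-0.2359 -0.8691  0.4348  0.1302]
 [-0.9718  0.2089 -0.1097 -0.0287]
 [ 0.0045 -0.4484 -0.8938  0.921 ]
 [ 0.      0.      0.      1.    ]]
```

View pics/top0.png

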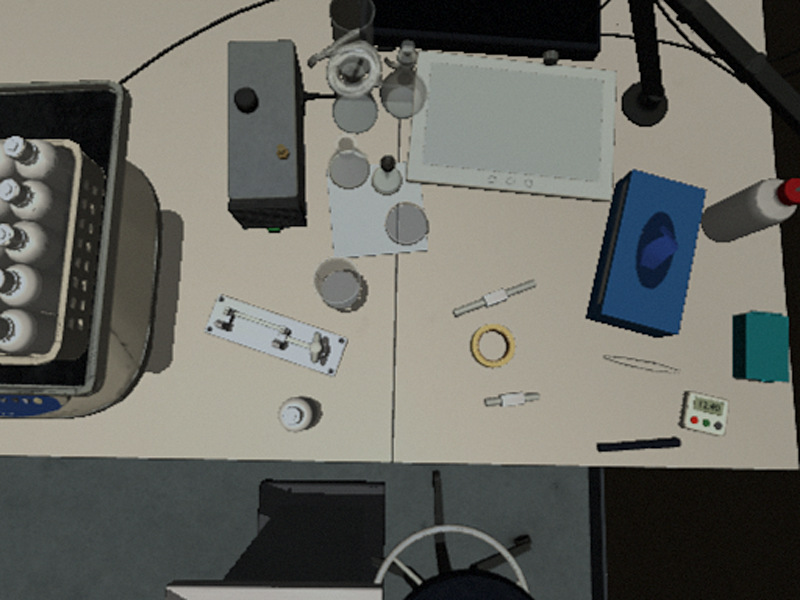

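The top view shows the clip centred at about (277,335), with the thumbscrew at (319,345) between the beaker (340,285) and the bottle (297,412). The long rod is at (495,297), the tape roll at (492,345) and the short rod at (512,399).

```bash
python3 - <<'E'
from h import *
c=env.calibration("top"); k=.64
def P(u,v,z): return pix2w(c,u*k,v*k,z)
cs=[P(222,295,.008),P(348,340,.008),P(333,376,.004),P(206,331,.004)]
for n,p in zip("abcd",cs): print(n,p)
y=(cs[0]+cs[3])/2-(cs[1]+cs[2])/2; print("len",np.linalg.norm(y[:2]),"w",np.linalg.norm(cs[0]-cs[3]),"yaw of clip y",np.degrees(np.arctan2(y[1],y[0])))
ctr=sum(cs)/4; yh=y/np.linalg.norm(y); print("origin",ctr+yh*.0325, "screw",ctr+yh*(.0325-.105),"screw direct",P(319,343,.07))
a,b=P(456,314,.009),P(535,283,.009); print("rod",a,b,(a+b)/2,np.linalg.norm(a-b),np.degrees(np.arctan2(*(b-a)[:2][::-1])),"sleeve",P(495,297,.018))
print("beaker",P(340,290,.046),"bottle",P(297,413,.1),"tape",P(492,345,.015),"short",P(512,399,.015))
go([.50,-.24,.25],-90)
E
```

```text
a [0.5821 0.1018 0.008 ]
b [ 0.516  -0.0976  0.008 ]
c [ 0.4599 -0.076   0.004 ]
d [0.5253 0.1239 0.004 ]
len 0.21019165450997093 w 0.06105907526703362 yaw of clip y 71.76438901446093
origin [0.531  0.0439 0.006 ] screw [ 0.4981 -0.0558  0.006 ] screw direct [ 0.5061 -0.0586  0.07  ]
rod [ 0.5609 -0.2667  0.009 ] [ 0.6139 -0.3935  0.009 ] [ 0.5874 -0.3301  0.009 ] 0.13744002508171674 -67.2978738442246 sleeve [ 0.5882 -0.327   0.018 ]
beaker [ 0.5886 -0.0849  0.046 ] bottle [ 0.4073 -0.0351  0.1   ] tape [ 0.5127 -0.3225  0.015 ] short [ 0.4303 -0.3531  0.015 ]
travel [-55.2545 -69.6498  -2.7151] dr [  -0.0729   -0.0911 -110.7849]
```

View pics/side0.png

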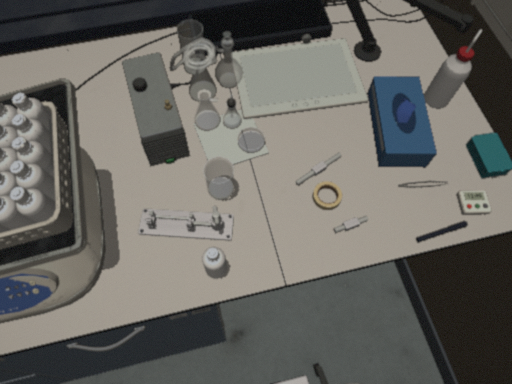

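The side view agrees with the layout: clip at about (187,223), long rod at (318,168), tape at (327,194). I'll raise the tool, swing over, and then hover above the long rod.

```bash
python3 - <<'E'
from h import *
go([.231,.607,.38],159); go([.42,.2,.38],140); go([.585,-.325,.25],112.7)
E
```

```text
travel [ -0.0501  -0.0306 -15.8422] dr [-0.099   0.0072  0.2151]
travel [-32.1629 -31.3748 -15.7841] dr [-0.0969  0.0236 19.215 ]
travel [-66.2177 -74.5803  -2.7052] dr [-0.0907  0.0469 46.515 ]
```

send_rows(
  series=[
    {"travel": [0,0,-4],"dr": [0,0,0],"claw": 8.7},
    {"travel": [0,0,-8],"dr": [0,0,0],"claw": 8.7},
    {"travel": [0,0,-12],"dr": [0,0,0],"claw": 8.7},
    {"travel": [-2,-2,-15],"dr": [0,0,2],"claw": 8.7},
    {"travel": [-32,-31,-16],"dr": [0,0,19],"claw": 8.7},
    {"travel": [-32,-31,-16],"dr": [0,0,19],"claw": 8.7},
    {"travel": [-32,-31,-16],"dr": [0,0,19],"claw": 8.7},
    {"travel": [-32,-31,-16],"dr": [0,0,19],"claw": 8.7},
    {"travel": [-32,-31,-16],"dr": [0,0,19],"claw": 8.7},
    {"travel": [-32,-31,-16],"dr": [0,0,19],"claw": 8.7},
    {"travel": [-32,-31,-16],"dr": [0,0,19],"claw": 8.7},
    {"travel": [-32,-31,-16],"dr": [0,0,19],"claw": 8.7},
  ],
)

```text
time_s: 1.1
tool_pos: [0.3844, 0.2781, 0.3803]
tool_rot: [-180.0, -0.0, 140.2]
force: [0.9, 0.8, -0.6]
grip_width: 0.0869
```

```bash
python3 - <<'E'
from h import *
st();go([.585,-.325,.25],112.7)
E
```

```text
1.1 [0.3844 0.2781 0.3803] [-179.9935   -0.0161  140.2184] F [ 0.8645  0.7803 -0.5988] M [ 0.0263 -0.0362  0.0514] w 0.08690511009788016
travel [-54.0104 -33.5161  13.0193] dr [-0.0103 -0.0142 27.5184]
```

send_rows(
  series=[
    {"travel": [-54,-33.5,10],"dr": [0,0,27.5],"claw": 8.7},
    {"travel": [-54,-33.5,10],"dr": [0,0,27.5],"claw": 8.7},
    {"travel": [-54,-33.5,10],"dr": [0,0,27.5],"claw": 8.7},
    {"travel": [-54,-33.5,10],"dr": [0,0,27.5],"claw": 8.7},
    {"travel": [-54,-33.5,10],"dr": [0,0,27.5],"claw": 8.7},
    {"travel": [-54,-33.5,10],"dr": [0,0,27.5],"claw": 8.7},
    {"travel": [-54,-33.5,10],"dr": [0,0,27.5],"claw": 8.7},
    {"travel": [-54,-33.5,10],"dr": [0,0,27.5],"claw": 8.7},
    {"travel": [-54,-33.5,10],"dr": [0,0,27.5],"claw": 8.7},
    {"travel": [-54,-33.5,10],"dr": [0,0,27.5],"claw": 8.7},
    {"travel": [-54,-33.5,10],"dr": [0,0,27.5],"claw": 8.7},
    {"travel": [-54,-33.5,10],"dr": [0,0,27.5],"claw": 8.7},
  ],
)

```text
time_s: 2.1
tool_pos: [0.5401, -0.1901, 0.3026]
tool_rot: [180.0, -0.0, 112.7]
force: [1.0, 0.7, -1.1]
grip_width: 0.0867
```

```bash
python3 - <<'E'
from h import *
st();go([.585,-.325,.2],112.7)
E
```

```text
2.1 [ 0.5401 -0.1901  0.3026] [179.9563  -0.0105 112.747 ] F [ 0.95    0.6864 -1.1059] M [-0.0204  0.0176 -0.0325] w 0.08674417023007351
travel [-14.1779  -1.0862  10.2518] dr [ 0.0437 -0.0105  0.047 ]
```

send_rows(
  series=[
    {"travel": [-14.2,-1.1,10.3],"dr": [0,0,0],"claw": 8.7},
    {"travel": [-14.2,-1.1,10.3],"dr": [0,0,0],"claw": 8.7},
    {"travel": [-14.2,-1.1,10.3],"dr": [0,0,0],"claw": 8.7},
    {"travel": [-14.2,-1.1,10.3],"dr": [0,0,0],"claw": 8.7},
    {"travel": [-14.2,-1.1,10.3],"dr": [0,0,0],"claw": 8.7},
    {"travel": [-14.2,-1.1,10.3],"dr": [0,0,0],"claw": 8.7},
    {"travel": [-14.2,-1.1,10.3],"dr": [0,0,0],"claw": 8.7},
  ],
)

```text
time_s: 2.68
tool_pos: [0.5844, -0.3231, 0.1995]
tool_rot: [-180.0, -0.1, 112.7]
force: [0.1, 0.6, 1.6]
grip_width: 0.0871
```

```bash
python3 - <<'E'
from h import *
st(); c=env.calibration("wrist"); im=env.read_camera("wrist"); cv2.imwrite("pics/w1.png",im)
print(c["fx"],c["cx"],c["cy"],np.array(c["cam_to_world"])); print("predicted",w2pix(c,[.588,-.329,.009]))
np.save("w1.npy",[c["fx"],c["fy"],c["cx"],c["cy"],*np.ravel(c["cam_to_world"])])
E
```

```text
2.6833 [ 0.5844 -0.3231  0.1995] [-179.9562   -0.0717  112.6774] F [0.058  0.6138 1.6119] M [-0.0201 -0.0182  0.0077] w 0.08706798684598563
273.98392048911313 253.70364599307675 182.8678171958331 [[ 0.9224  0.3732  0.0991  0.5578]
 [ 0.3861 -0.8915 -0.237  -0.2564]
 [-0.0001  0.2569 -0.9664  0.3617]
 [ 0.      0.      0.      1.    ]]
predicted (np.float64(253.63215267600134), np.float64(171.77411266852104))
```

View pics/w1.png

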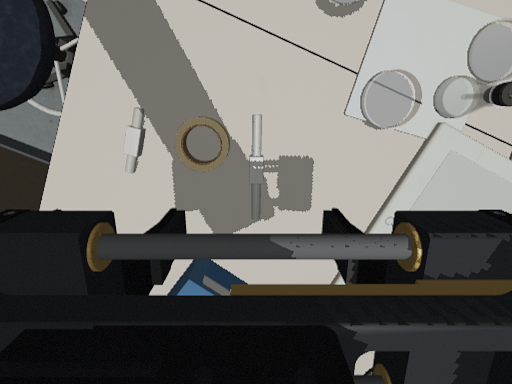

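The wrist view shows the rod running vertically from (257,115) to (255,220), with its sleeve at about (257,170), between the fingers as predicted. The tape is at (202,143) and the short rod at (134,140).

```bash
python3 - <<'E'
from h import *
a=np.load("w1.npy"); c=dict(fx=a[0],fy=a[1],cx=a[2],cy=a[3],cam_to_world=a[4:].reshape(4,4))
p,q=pix2w(c,257,115,.012),pix2w(c,255.3,220,.012); m=(p+q)/2
print(p,q,m,np.linalg.norm(p-q),np.degrees(np.arctan2(*(p-q)[:2][::-1])),pix2w(c,257,170,.018))
go([m[0],m[1],.003],112.7)
im=cv2.imread("pics/w1.png")[100:235,215:300]; cv2.imwrite("pics/w1c.png",cv2.resize(im,None,fx=4,fy=4,interpolation=cv2.INTER_CUBIC))
E
```

```text
[ 0.5638 -0.2603  0.012 ] [ 0.616  -0.3899  0.012 ] [ 0.5899 -0.3251  0.012 ] 0.13967744197738405 111.93546523765806 [ 0.5903 -0.3233  0.018 ]
travel [-0.4437  0.2898 19.7739] dr [ 0.0754 -0.0213  0.0806]
```

View pics/w1c.png

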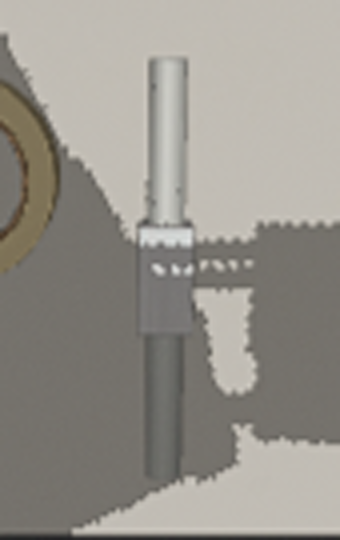

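Refining from the crop: rod length is 139.7 mm (expected 140), centre about (0.590,-0.325), yaw about 112°. The tape is too near for fully open fingers, so I'll descend with a 3.6 cm opening.

send_rows(
  series=[
    {"travel": [-0.4,0.3,4],"dr": [0,0,0.7],"claw": 3.6},
    {"travel": [-0.4,0.3,8],"dr": [0,0,0.7],"claw": 3.6},
    {"travel": [-0.4,0.3,11],"dr": [0,0,0.7],"claw": 3.6},
    {"travel": [-0.4,0.3,14],"dr": [0,0,0.7],"claw": 3.6},
    {"travel": [-0.4,0.3,16],"dr": [0,0,0.7],"claw": 3.6},
    {"travel": [-0.4,0.3,17],"dr": [0,0,0.7],"claw": 3.6},
    {"travel": [-0.4,0.3,18],"dr": [0,0,0.7],"claw": 3.6},
    {"travel": [-0.4,0.3,19],"dr": [0,0,0.7],"claw": 3.6},
    {"travel": [-0.4,0.3,19.5],"dr": [0,0,0.7],"claw": 3.6},
    {"travel": [-0.4,0.3,19.6],"dr": [0,0,0.7],"claw": 3.6},
    {"travel": [-0.4,0.3,19.6],"dr": [0,0,0.7],"claw": 3.6},
  ],
)

```text
time_s: 3.65
tool_pos: [0.5895, -0.3262, 0.0044]
tool_rot: [180.0, 0.0, 112.0]
force: [-0.7, -0.1, 0.1]
grip_width: 0.0369
```

send_rows(
  series=[
    {"travel": [0,0,0],"dr": [0,0,0],"claw": 1},
    {"travel": [0,0,0],"dr": [0,0,0],"claw": 1},
    {"travel": [0,0,0],"dr": [0,0,0],"claw": 1},
    {"travel": [0,0,0],"dr": [0,0,0],"claw": 1},
    {"travel": [0,0,0],"dr": [0,0,0],"claw": 1},
    {"travel": [0,0,0],"dr": [0,0,0],"claw": 1},
  ],
  grip_force=40,
)

```text
time_s: 4.15
tool_pos: [0.5893, -0.3263, 0.0043]
tool_rot: [180.0, 0.0, 112.0]
force: [-0.3, 0.2, 2.3]
grip_width: 0.0179
```

```bash
python3 - <<'E'
from h import *
st();print(env.get_obs()["tool_rot"]);go([.535,.04,.20],71.8)
E
```

```text
4.15 [ 0.5893 -0.3263  0.0043] [179.9667   0.0287 112.0104] F [-0.3347  0.1991  2.3331] M [-0.0605  0.0396  0.0228] w 0.017930200541677203
[179.9667   0.0287 112.0104]
travel [ 35.9884   8.7064 -19.5831] dr [ 0.042   0.0158 40.2104]
```

```bash
python3 - <<'E'
from h import *
go([.446,-.023,.20],71.8)
E
```

```text
travel [ 33.4831  -1.906  -19.588 ] dr [ 0.042   0.0158 40.2104]
```

send_rows(
  series=[
    {"travel": [0,0,-2],"dr": [0,0,0],"claw": 1},
    {"travel": [0,0,-6],"dr": [0,0,0],"claw": 1},
    {"travel": [0,0,-10],"dr": [0,0,0],"claw": 1},
    {"travel": [0,0,-14],"dr": [0,0,0],"claw": 1},
    {"travel": [0,0,-17],"dr": [0,0,0],"claw": 1},
    {"travel": [0,0,-19],"dr": [0,0,0],"claw": 1},
    {"travel": [0,0,-19.6],"dr": [0,0,0],"claw": 1},
  ],
)

```text
time_s: 4.73
tool_pos: [0.5904, -0.3274, 0.2041]
tool_rot: [179.7, 0.3, 112.0]
force: [0.1, -0.3, -0.6]
grip_width: 0.0174
```

send_rows(
  series=[
    {"travel": [3,-0.2,0],"dr": [0,0,3.5],"claw": 1},
    {"travel": [7,-0.4,0],"dr": [0,0,9],"claw": 1},
    {"travel": [11,-0.6,0],"dr": [0,0,14],"claw": 1},
    {"travel": [15,-0.9,0],"dr": [0,0,19],"claw": 1},
    {"travel": [19,-1.1,0],"dr": [0,0,24],"claw": 1},
    {"travel": [23,-1.3,0],"dr": [0,0,29],"claw": 1},
    {"travel": [27,-1.5,0],"dr": [0,0,34],"claw": 1},
    {"travel": [31,-1.8,0],"dr": [0,0,38],"claw": 1},
    {"travel": [33,-1.9,0],"dr": [0,0,40.2],"claw": 1},
    {"travel": [33.5,-1.9,0],"dr": [0,0,40.2],"claw": 1},
    {"travel": [33.5,-1.9,0],"dr": [0,0,40.2],"claw": 1},
    {"travel": [33.5,-1.9,0],"dr": [0,0,40.2],"claw": 1},
  ],
)

```text
time_s: 5.73
tool_pos: [0.4455, -0.023, 0.1991]
tool_rot: [-180.0, 0.0, 71.9]
force: [-0.1, -1.3, -0.5]
grip_width: 0.0177
```

```bash
python3 - <<'E'
from h import *
st(); c=env.calibration("wrist"); im=env.read_camera("wrist")
np.save("w2.npy",[c["fx"],c["fy"],c["cx"],c["cy"],*np.ravel(c["cam_to_world"])])
cv2.imwrite("pics/w2raw.png",im); cv2.imwrite("pics/w2.png",cv2.resize(im[0:240,130:450],None,fx=2.5,fy=2.5,interpolation=cv2.INTER_CUBIC))
print(w2pix(c,[.531,.044,.03]),w2pix(c,[.502,-.057,.064]))
E
```

```text
5.7333 [ 0.4455 -0.023   0.1991] [-179.9709    0.0455   71.8981] F [-0.0995 -1.2757 -0.5461] M [-0.1166  0.1214 -0.0227] w 0.0176861233819463
(np.float64(306.5182607612405), np.float64(93.56263711379641)) (np.float64(310.7869408575156), np.float64(189.49233062221495))
```

View pics/w2.png

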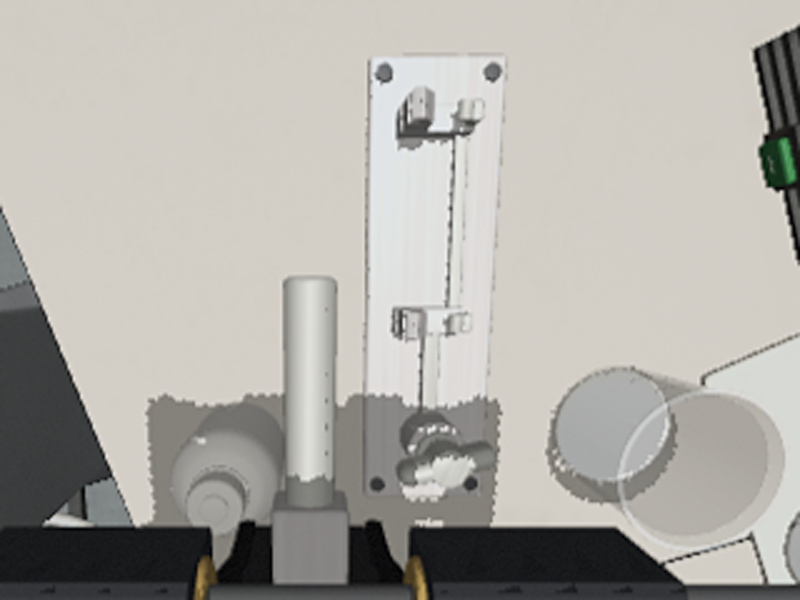

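The wrist view (2.5x crop from column 130) shows these points:
- **Plate corners:** (371,56), (506,56), (363,492) and about (482,496).
- **Plate screws:** (384,72), (493,72), (377,485) and (470,484).
- **Forks:** about (420,105)/(470,110) and (405,323)/(460,322).
- **Thumbscrew wing:** from (405,475) to (490,455), roughly across the clip.
- **Beaker and bottle:** right and left of the screw.

```bash
python3 - <<'E'
from h import *
a=np.load("w2.npy"); c=dict(fx=a[0],fy=a[1],cx=a[2],cy=a[3],cam_to_world=a[4:].reshape(4,4))
def P(u,v,z): return pix2w(c,130+u/2.5,v/2.5,z)
s=[P(384,72,.008),P(493,72,.008),P(470,484,.008),P(377,485,.008)]
n=[P(371,56,.008),P(506,56,.008),P(482,496,.008),P(363,492,.008)]
for q in(s,n):
    y=(q[0]+q[1]-q[2]-q[3])/2; yh=y/np.linalg.norm(y); m=sum(q)/4
    print("len",np.linalg.norm(y),"w",np.linalg.norm(q[0]-q[1]),np.linalg.norm(q[2]-q[3]),"yaw",np.degrees(np.arctan2(y[1],y[0])),"origin",m+yh*.0325,"screw",m-yh*.0725)
w=[P(405,473,.066),P(490,456,.066)]; d=w[1]-w[0]; print("wing",sum(w)/2,np.linalg.norm(d),np.degrees(np.arctan2(d[1],d[0])))
# fork features: fixed cheek inner edge/jaw outer etc.
for u,v,z in[(431,105,.054),(459,110,.041),(420,323,.054),(455,322,.041)]: print(P(u,v,z))
im=cv2.imread("pics/w2raw.png")[25:210,265:340]; cv2.imwrite("pics/w2c.png",cv2.resize(im,None,fx=4.3,fy=3.2,interpolation=cv2.INTER_CUBIC))
E
```

```text
len 0.2002075479382557 w 0.05054713940551927 0.05013789172705941 yaw 72.41089454546196 origin [0.5323 0.0489 0.008 ] screw [ 0.5006 -0.0512  0.008 ]
len 0.21223167359540865 w 0.062265763057562366 0.06456067795807369 yaw 72.39595221313557 origin [0.5322 0.0496 0.008 ] screw [ 0.5005 -0.0505  0.008 ]
wing [ 0.5009 -0.0515  0.066 ] 0.0384217384303181 -6.199184872728792
[0.5356 0.0938 0.054 ]
[0.5493 0.0903 0.041 ]
[0.5077 0.0109 0.054 ]
[0.5248 0.0049 0.041 ]
```

View pics/w2c.png

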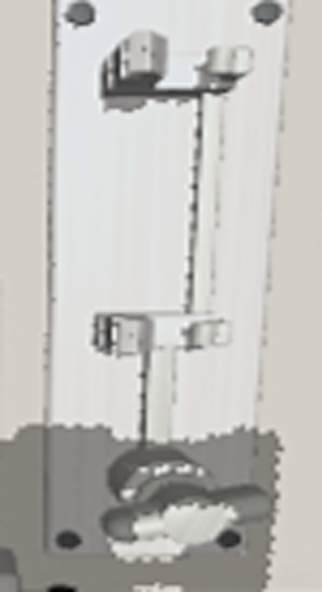

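```bash
python3 - <<'E'
from h import *
go([.5322,.049,.075],72.4)
E
```

```text
travel [ 9.6388  5.9202 12.4153] dr [-0.0127  0.0602 -0.6354]
```

send_rows(
  series=[
    {"travel": [3,1.8,0],"dr": [0,0,-0.6],"claw": 1},
    {"travel": [6,3.7,0],"dr": [0,0,-0.6],"claw": 1},
    {"travel": [9,5.6,0],"dr": [0,0,-0.6],"claw": 1},
    {"travel": [9.6,5.9,2],"dr": [0,0,-0.6],"claw": 1},
    {"travel": [9.6,5.9,6],"dr": [0,0,-0.6],"claw": 1},
    {"travel": [9.6,5.9,9],"dr": [0,0,-0.6],"claw": 1},
    {"travel": [9.6,5.9,11],"dr": [0,0,-0.6],"claw": 1},
    {"travel": [9.6,5.9,12],"dr": [0,0,-0.6],"claw": 1},
    {"travel": [9.6,5.9,12.4],"dr": [0,0,-0.6],"claw": 1},
    {"travel": [9.6,5.9,12.4],"dr": [0,0,-0.6],"claw": 1},
    {"travel": [9.6,5.9,12.4],"dr": [0,0,-0.6],"claw": 1},
  ],
)

```text
time_s: 6.7
tool_pos: [0.5331, 0.0495, 0.0769]
tool_rot: [179.9, -0.0, 72.4]
force: [-0.6, 1.2, -0.7]
grip_width: 0.0176
```

```bash
python3 - <<'E'
from h import *
st(); go([.5322,.049,.0253],72.4)
im=env.read_camera("wrist"); s=env.read_camera("side")
cv2.imwrite("pics/w3raw.png",im)
a=cv2.resize(im[0:215,100:400],(600,430),interpolation=cv2.INTER_CUBIC)
b=cv2.resize(s[170:270,120:260],(200*3//3*1,143),interpolation=cv2.INTER_CUBIC)
v=np.zeros((430,800,3),np.uint8); v[:,:600]=a; v[:143,600:]=b; cv2.imwrite("pics/w3.png",v)
E
```

```text
6.7 [0.5331 0.0495 0.0769] [179.8908  -0.0325  72.3561] F [-0.5763  1.2131 -0.7257] M [-0.0999  0.0217  0.0043] w 0.017560879949035726
travel [-0.0788 -0.0821  5.1644] dr [ 0.1092 -0.0324 -0.044 ]
```

View pics/w3.png

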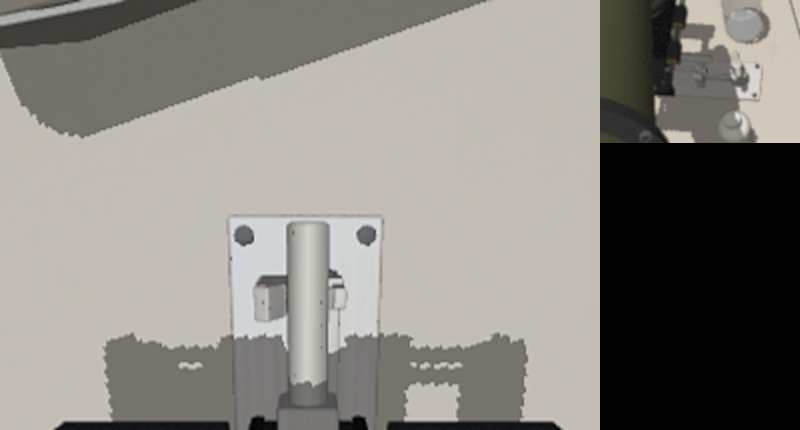

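The rod (columns 288–328) is centred over the plate (229–383) to within about 0.6 mm, with the forks on both sides. I'll press down.

send_rows(
  series=[
    {"travel": [-0.1,-0.1,1],"dr": [0,0,0],"claw": 1},
    {"travel": [-0.1,-0.1,2],"dr": [0,0,0],"claw": 1},
    {"travel": [-0.1,-0.1,2.4],"dr": [0,0,0],"claw": 1},
    {"travel": [-0.1,-0.1,2.8],"dr": [0,0,0],"claw": 1},
    {"travel": [-0.1,-0.1,3.2],"dr": [0,0,0],"claw": 1},
    {"travel": [-0.1,-0.1,3.5],"dr": [0,0,0],"claw": 1},
  ],
  grip_force=55,
)

```text
time_s: 7.3
tool_pos: [0.531, 0.0494, 0.0405]
tool_rot: [179.9, -0.0, 72.4]
force: [1.3, -0.4, 0.6]
grip_width: 0.0174
```

send_rows(
  series=[
    {"travel": [0,0,0.3],"dr": [0,0,0],"claw": 1},
    {"travel": [0,0,0.6],"dr": [0,0,0],"claw": 1},
    {"travel": [0,0,0.9],"dr": [0,0,0],"claw": 1},
    {"travel": [0,0,1.2],"dr": [0,0,0],"claw": 1},
  ],
)

```text
time_s: 7.63
tool_pos: [0.5313, 0.0496, 0.0291]
tool_rot: [179.9, -0.0, 72.4]
force: [0.8, -0.7, 0.5]
grip_width: 0.0178
```

```bash
python3 - <<'E'
from h import *
st(); go([.5322,.049,.0253],72.4)
E
```

```text
7.6333 [0.5313 0.0496 0.0291] [179.9337  -0.0466  72.4147] F [ 0.8108 -0.6884  0.4576] M [-0.1248 -0.1416 -0.0008] w 0.01775459187498431
travel [-0.0321  0.1075  0.3776] dr [ 0.0663 -0.0466  0.0146]
```

send_rows(
  series=[
    {"travel": [0,0.05,0.2],"dr": [0,0,0],"claw": 1},
    {"travel": [0,0.1,0.35],"dr": [0,0,0],"claw": 1},
    {"travel": [0,0.1,0.5],"dr": [0,0,0],"claw": 1},
    {"travel": [0,0.1,0.6],"dr": [0,0,0],"claw": 1},
    {"travel": [0,0.1,0.6],"dr": [0,0,0],"claw": 1},
  ],
)

```text
time_s: 8.05
tool_pos: [0.5314, 0.0493, 0.0249]
tool_rot: [-179.9, -0.1, 72.4]
force: [-8.0, -1.2, 20.7]
grip_width: 0.017
```

```bash
python3 - <<'E'
from h import *
st()
E
```

```text
8.05 [0.5314 0.0493 0.0249] [-179.871    -0.0555   72.4041] F [-8.0011 -1.1795 20.7316] M [-0.2601  1.8521 -0.0313] w 0.01702207706477993
```

Hard bottom at TCP z = 0.0249 (expected 0.0253). I'll release gently and retreat upward.

send_rows(
  series=[
    {"travel": [0,0,-0.1],"dr": [0,0,0],"claw": 1.6},
    {"travel": [0,0,-0.1],"dr": [0,0,0],"claw": 2.4},
    {"travel": [0,0,-0.1],"dr": [0,0,0],"claw": 3},
    {"travel": [0,0,-0.1],"dr": [0,0,0],"claw": 3},
    {"travel": [0,0,-1.5],"dr": [0,0,0],"claw": 3},
    {"travel": [0,0,-4],"dr": [0,0,0],"claw": 3},
    {"travel": [0,0,-8],"dr": [0,0,0],"claw": 3},
    {"travel": [0,0,-12],"dr": [0,0,0],"claw": 3},
    {"travel": [0,0,-14],"dr": [0,0,0],"claw": 3},
  ],
)

```text
time_s: 8.8
tool_pos: [0.5334, 0.0491, 0.1669]
tool_rot: [179.8, -0.2, 72.4]
force: [0.2, 0.2, 0.0]
grip_width: 0.03
```

```bash
python3 - <<'E'
from h import *
st(); go([.4926,-.076,.17],72.4)
E
```

```text
8.8 [0.5334 0.0491 0.1669] [179.7625  -0.1609  72.386 ] F [0.2159 0.1909 0.0327] M [-0.0364 -0.0149 -0.0061] w 0.029965268602558555
travel [-13.1556  -0.0983  -0.3509] dr [ 0.2375 -0.1609 -0.0144]
```

send_rows(
  series=[
    {"travel": [-3,0,-0.2],"dr": [0,0,0],"claw": 3},
    {"travel": [-7,-0.1,-0.3],"dr": [0,0,0],"claw": 3},
    {"travel": [-11,-0.1,-0.3],"dr": [0,0,0],"claw": 3},
    {"travel": [-13,-0.1,-0.3],"dr": [0,0,0],"claw": 3},
    {"travel": [-13.2,-0.1,-0.3],"dr": [0,0,0],"claw": 3},
    {"travel": [-13.2,-0.1,-0.3],"dr": [0,0,0],"claw": 3},
    {"travel": [-13.2,-0.1,-0.3],"dr": [0,0,0],"claw": 3},
  ],
)

```text
time_s: 9.38
tool_pos: [0.4908, -0.0752, 0.1656]
tool_rot: [-180.0, -0.0, 72.5]
force: [0.7, 0.7, 0.3]
grip_width: 0.0298
```

```bash
python3 - <<'E'
from h import *
st(); c=env.calibration("wrist"); im=env.read_camera("wrist")
np.save("w4.npy",[c["fx"],c["fy"],c["cx"],c["cy"],*np.ravel(c["cam_to_world"])])
cv2.imwrite("pics/w4.png",cv2.resize(im[0:216,110:398],(800,600),interpolation=cv2.INTER_CUBIC))
E
```

```text
9.3833 [ 0.4908 -0.0752  0.1656] [-179.9799   -0.0364   72.4628] F [0.7499 0.7418 0.328 ] M [-0.1461  0.0272 -0.0111] w 0.029794234617054056
```

View pics/w4.png

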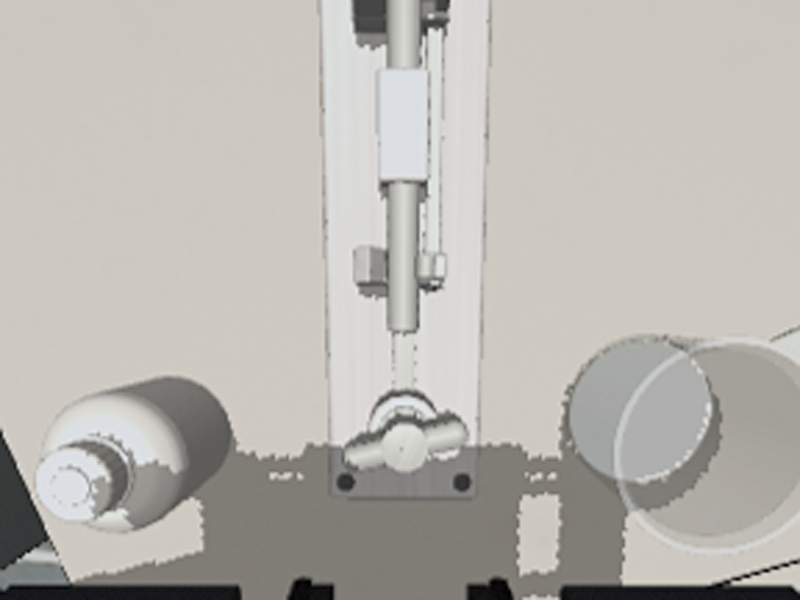

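The rod lies in both forks with the jaw noses over its edge. The wing runs from (347,460) to (465,428), hub centre (406,446). The bottle cap is at (72,483), and the beaker base is centred near (645,410).

```bash
python3 - <<'E'
from h import *
a=np.load("w4.npy"); c=dict(fx=a[0],fy=a[1],cx=a[2],cy=a[3],cam_to_world=a[4:].reshape(4,4))
def P(u,v,z): return pix2w(c,110+u*.36,v*.36,z)
for z in(.070,.075):
  w=[P(347,460,z),P(465,428,z)]; d=w[1]-w[0]; print("wing",sum(w)/2,P(406,446,z+.002),np.linalg.norm(d),np.degrees(np.arctan2(d[1],d[0])))
s=[P(345,483,.008),P(462,482,.008)]; print("plate screws mid",sum(s)/2,np.linalg.norm(s[0]-s[1]))
print("bottle top",P(72,483,.112),"beaker base",P(645,410,.002),"beaker rim",P(715,445,.092))
ang=np.degrees(np.arctan2(d[1],d[0]))
for y in(ang+90,ang-90): go([.5005,-.0508,.055],y)
print(env.get_obs()["qpos"])
E
```

```text
wing [ 0.5007 -0.0507  0.07  ] [ 0.5007 -0.0511  0.072 ] 0.04191972649248296 -2.138891478237626
wing [ 0.501  -0.0499  0.075 ] [ 0.501  -0.0502  0.077 ] 0.04110645208798235 -2.138891478237616
plate screws mid [ 0.492  -0.0771  0.008 ] 0.0504165686025579
bottle top [ 0.4067 -0.0252  0.112 ] beaker base [ 0.5997 -0.0792  0.002 ] beaker rim [ 0.5941 -0.0764  0.092 ]
travel [ 2.5638  0.1918 11.0559] dr [ -0.0184  -0.0154 -15.3268]
travel [ 2.5638  0.1918 11.0559] dr [ -0.0223   0.0266 164.6732]
[-40.3131   1.0328  46.9216 110.2058  -0.825   69.1081 -10.5674]
```

Screw axis is about (0.5006,-0.0508). The wing is 15.5° short of lying across, so it needs about 105° clockwise to reach the stop. I'll grip the wing by its ends, with tool y along it and the grasp point 6 mm above its centre so the gripper body clears the bottle.

send_rows(
  series=[
    {"travel": [1.3,0.1,0],"dr": [0,0,-5],"claw": 6.2},
    {"travel": [2.5,0.2,1],"dr": [0,0,-10],"claw": 6.2},
    {"travel": [2.5,0.2,4],"dr": [0,0,-15.3],"claw": 6.2},
    {"travel": [2.5,0.2,5.5],"dr": [0,0,-15.3],"claw": 6.2},
    {"travel": [2.5,0.2,7],"dr": [0,0,-15.3],"claw": 6.2},
    {"travel": [2.5,0.2,7],"dr": [0,0,-15.3],"claw": 6.2},
    {"travel": [2.5,0.2,7],"dr": [0,0,-15.3],"claw": 6.2},
  ],
)

```text
time_s: 10.02
tool_pos: [0.4998, -0.0519, 0.0952]
tool_rot: [-179.9, 0.1, 87.8]
force: [0.8, 0.3, 0.1]
grip_width: 0.0608
```

```bash
python3 - <<'E'
from h import *
st(); go([.5006,-.0508,.053],87.9);print(env.get_obs()["qpos"])
E
```

```text
10.0167 [ 0.4998 -0.0519  0.0952] [-179.8835    0.0541   87.8346] F [0.787  0.3207 0.1135] M [-0.0668  0.0025  0.0227] w 0.06077935445733139
travel [0.1158 0.0804 4.2166] dr [-0.1166  0.054  -0.0654]
[-39.6899   7.8506  45.7419 113.8291  -6.3555  60.9381   6.7248]
```

send_rows(
  series=[
    {"travel": [0.1,0.1,1.2],"dr": [0,0,0],"claw": 6.2},
    {"travel": [0.1,0.1,2.4],"dr": [0,0,0],"claw": 6.2},
    {"travel": [0.1,0.1,3.4],"dr": [0,0,0],"claw": 6.2},
    {"travel": [0.1,0.1,4],"dr": [0,0,0],"claw": 6.2},
    {"travel": [0.1,0.1,4.2],"dr": [0,0,0],"claw": 6.2},
    {"travel": [0.1,0.1,4.2],"dr": [0,0,0],"claw": 6.2},
  ],
)

```text
time_s: 10.52
tool_pos: [0.5007, -0.0523, 0.0531]
tool_rot: [-179.9, 0.0, 87.7]
force: [0.8, 0.1, -0.2]
grip_width: 0.0618
```

send_rows(
  series=[
    {"travel": [0,0,0],"dr": [0,0,0],"claw": 3.6},
    {"travel": [0,0,0],"dr": [0,0,0],"claw": 3.6},
    {"travel": [0,0,0],"dr": [0,0,0],"claw": 3.6},
    {"travel": [0,0,0],"dr": [0,0,0],"claw": 3.6},
    {"travel": [0,0,0],"dr": [0,0,0],"claw": 3.6},
  ],
  grip_force=25,
)

```text
time_s: 10.93
tool_pos: [0.5001, -0.0521, 0.0541]
tool_rot: [-179.9, -0.0, 87.7]
force: [-4.0, -0.3, 5.1]
grip_width: 0.0436
```

```bash
python3 - <<'E'
from h import *
st()
E
```

```text
10.9333 [ 0.5001 -0.0521  0.0541] [-179.8613   -0.0448   87.7056] F [-4.0113 -0.2958  5.0863] M [-0.0451  1.0381 -0.0046] w 0.04355559069617864
```

send_rows(
  series=[
    {"travel": [0.05,0,0],"dr": [0,0,5],"claw": 3.6},
    {"travel": [0.1,0,0.02],"dr": [0,0,12],"claw": 3.6},
    {"travel": [0.1,0,0.03],"dr": [0,0,19],"claw": 3.6},
    {"travel": [0.1,0,0.04],"dr": [0,0,26],"claw": 3.6},
    {"travel": [0.1,0,0.06],"dr": [0,0,33],"claw": 3.6},
    {"travel": [0.1,0,0.07],"dr": [0,0,40],"claw": 3.6},
    {"travel": [0.1,0,0.08],"dr": [0,0,47],"claw": 3.6},
    {"travel": [0.1,0,0.09],"dr": [0,0,54],"claw": 3.6},
    {"travel": [0.1,0,0.1],"dr": [0,0,61],"claw": 3.6},
    {"travel": [0.1,0,0.12],"dr": [0,0,68],"claw": 3.6},
    {"travel": [0.1,0,0.13],"dr": [0,0,75],"claw": 3.6},
    {"travel": [0.1,0,0.14],"dr": [0,0,82],"claw": 3.6},
  ],
)

```text
time_s: 11.93
tool_pos: [0.5005, -0.0525, 0.0528]
tool_rot: [179.9, 0.1, 5.3]
force: [-3.2, -3.1, 4.9]
grip_width: 0.0437
```

```bash
python3 - <<'E'
from h import *
st(); print(env.get_obs()["qpos"])
E
```

```text
11.9333 [ 0.5005 -0.0525  0.0528] [179.9493   0.0835   5.3459] F [-3.2359 -3.1093  4.9493] M [-0.7844  0.9792  0.0807] w 0.043748450080932005
[-49.8044  15.5161  59.0838 116.1496 -15.8304  56.8258 -67.4848]
```

send_rows(
  series=[
    {"travel": [0,0,0.01],"dr": [0,0,6],"claw": 3.6},
    {"travel": [0,0,0.02],"dr": [0,0,12],"claw": 3.6},
    {"travel": [0,0,0.03],"dr": [0,0,18],"claw": 3.6},
    {"travel": [0,0,0.03],"dr": [0,0,18],"claw": 3.6},
  ],
)

```text
time_s: 12.27
tool_pos: [0.5005, -0.0526, 0.0525]
tool_rot: [179.9, 0.1, -12.6]
force: [-5.1, -2.8, 6.5]
grip_width: 0.044
```

```bash
python3 - <<'E'
from h import *
st()
E
```

```text
12.2667 [ 0.5005 -0.0526  0.0525] [179.888    0.0718 -12.564 ] F [-5.0802 -2.7523  6.4977] M [-0.8228  1.1624 -0.0267] w 0.044024171311441825
```

send_rows(
  series=[
    {"travel": [0,0,0],"dr": [0,0,3],"claw": 3.6},
    {"travel": [0,0,0.01],"dr": [0,0,5],"claw": 3.6},
    {"travel": [0,0,0.01],"dr": [0,0,5],"claw": 3.6},
  ],
)

```text
time_s: 12.52
tool_pos: [0.5007, -0.0527, 0.0524]
tool_rot: [179.9, 0.0, -17.3]
force: [-2.9, -2.9, 5.5]
grip_width: 0.0439
```

```bash
python3 - <<'E'
from h import *
st()
E
```

```text
12.5167 [ 0.5007 -0.0527  0.0524] [179.8637   0.0373 -17.2844] F [-2.8668 -2.9408  5.5464] M [-0.8917  0.9882  0.5057] w 0.0438563392781735
```

send_rows(
  series=[
    {"travel": [0,0,0],"dr": [0,0,2],"claw": 3.6},
    {"travel": [0,0,0],"dr": [0,0,4],"claw": 3.6},
    {"travel": [0,0,0],"dr": [0,0,4],"claw": 3.6},
  ],
)

```text
time_s: 12.77
tool_pos: [0.5018, -0.0529, 0.0526]
tool_rot: [179.9, -0.1, -21.2]
force: [-1.4, -4.6, 2.5]
grip_width: 0.0438
```

```bash
python3 - <<'E'
from h import *
st();c=env.calibration("wrist"); im=env.read_camera("wrist"); print(np.array(c["cam_to_world"])[:3,3])
cv2.imwrite("pics/w5.png",im)
E
```

```text
12.7667 [ 0.5018 -0.0529  0.0526] [179.8696  -0.1227 -21.2327] F [-1.4444 -4.6146  2.4563] M [-1.283   0.3572  0.6729] w 0.04378455492381577
[ 0.5679 -0.0765  0.2148]
```

The torque rose from about 0 to 0.67 N m near yaw -17.6°, exactly where the wing should lie along the clip's y axis. That is the hard stop. Next I back off to yaw 72.4° (wing across).

send_rows(
  series=[
    {"travel": [0,0,0],"dr": [0,0,-6],"claw": 3.6},
    {"travel": [0,0,0],"dr": [0,0,-13],"claw": 3.6},
    {"travel": [0,0,-0.02],"dr": [0,0,-20],"claw": 3.6},
    {"travel": [0,0,-0.03],"dr": [0,0,-27],"claw": 3.6},
    {"travel": [0,0,-0.05],"dr": [0,0,-34],"claw": 3.6},
    {"travel": [0,0,-0.06],"dr": [0,0,-41],"claw": 3.6},
    {"travel": [0,0,-0.07],"dr": [0,0,-48],"claw": 3.6},
    {"travel": [0,0,-0.09],"dr": [0,0,-55],"claw": 3.6},
    {"travel": [0,0,-0.1],"dr": [0,0,-62],"claw": 3.6},
    {"travel": [0,0,-0.12],"dr": [0,0,-69],"claw": 3.6},
    {"travel": [0,0,-0.13],"dr": [0,0,-76],"claw": 3.6},
    {"travel": [0,0,-0.14],"dr": [0,0,-83],"claw": 3.6},
  ],
)

```text
time_s: 13.82
tool_pos: [0.5009, -0.0506, 0.0539]
tool_rot: [-179.9, -0.1, 62.1]
force: [-2.7, -0.3, 5.6]
grip_width: 0.0436
```

```bash
python3 - <<'E'
from h import *
o=st(); p=o["tool_pos"]; go([p[0],p[1],p[2]],72.4)
E
```

```text
13.8167 [ 0.5009 -0.0506  0.0539] [-179.9127   -0.0674   62.0659] F [-2.6636 -0.2705  5.6014] M [-0.1557  0.8643 -0.0713] w 0.04355951579385375
travel [0. 0. 0.] dr [ -0.081  -0.075 -10.334]
```

Finish to 72.4°, release, lift, then move back to the viewing pose.

send_rows(
  series=[
    {"travel": [0,0,-0.01],"dr": [0,0,-6],"claw": 3.6},
    {"travel": [0,0,-0.02],"dr": [0,0,-10.3],"claw": 3.6},
    {"travel": [0,0,-0.02],"dr": [0,0,-10.3],"claw": 3.6},
    {"travel": [0,0,-0.02],"dr": [0,0,-10.3],"claw": 5},
    {"travel": [0,0,-0.02],"dr": [0,0,-10.3],"claw": 6.2},
    {"travel": [0,0,-0.02],"dr": [0,0,-10.3],"claw": 6.2},
    {"travel": [0,0,-0.02],"dr": [0,0,-10.3],"claw": 6.2},
    {"travel": [0,0,-2],"dr": [0,0,-10.3],"claw": 6.2},
    {"travel": [0,0,-5],"dr": [0,0,-10.3],"claw": 6.2},
    {"travel": [0,0,-9],"dr": [0,0,-10.3],"claw": 6.2},
    {"travel": [0,0,-11],"dr": [0,0,-10.3],"claw": 6.2},
    {"travel": [0,0,-11],"dr": [0,0,-10.3],"claw": 6.2},
  ],
)

```text
time_s: 14.82
tool_pos: [0.5047, -0.0512, 0.1682]
tool_rot: [179.6, -0.3, 72.0]
force: [-0.0, 0.1, -0.1]
grip_width: 0.0622
```

```bash
python3 - <<'E'
from h import *
st(); go([.4908,-.0752,.1656],72.4)
E
```

```text
14.8167 [ 0.5047 -0.0512  0.1682] [179.5576  -0.281   72.0183] F [-0.0435  0.0589 -0.1371] M [-0.1043 -0.0336  0.0519] w 0.06216399706362693
travel [-2.7172 -0.5806  0.2391] dr [ 0.4433 -0.2795 -0.3828]
```

send_rows(
  series=[
    {"travel": [-2.7,-0.4,0.2],"dr": [0,0,0],"claw": 6.2},
    {"travel": [-2.7,-0.4,0.2],"dr": [0,0,0],"claw": 6.2},
    {"travel": [-2.7,-0.4,0.2],"dr": [0,0,0],"claw": 6.2},
    {"travel": [-2.7,-0.4,0.2],"dr": [0,0,0],"claw": 6.2},
  ],
)

```text
time_s: 15.15
tool_pos: [0.4888, -0.0751, 0.1608]
tool_rot: [-180.0, -0.0, 72.0]
force: [0.4, -0.6, 0.4]
grip_width: 0.062
```

```bash
python3 - <<'E'
from h import *
st(); c=env.calibration("wrist"); im=env.read_camera("wrist")
np.save("w6.npy",[c["fx"],c["fy"],c["cx"],c["cy"],*np.ravel(c["cam_to_world"])])
cv2.imwrite("pics/w6.png",cv2.resize(im[0:216,110:398],(800,600),interpolation=cv2.INTER_CUBIC))
E
```

```text
15.15 [ 0.4888 -0.0751  0.1608] [-179.9516   -0.0219   71.9981] F [ 0.4114 -0.6457  0.4332] M [-0.0483  0.0262  0.0258] w 0.06204236690711382
```

View pics/w6.png

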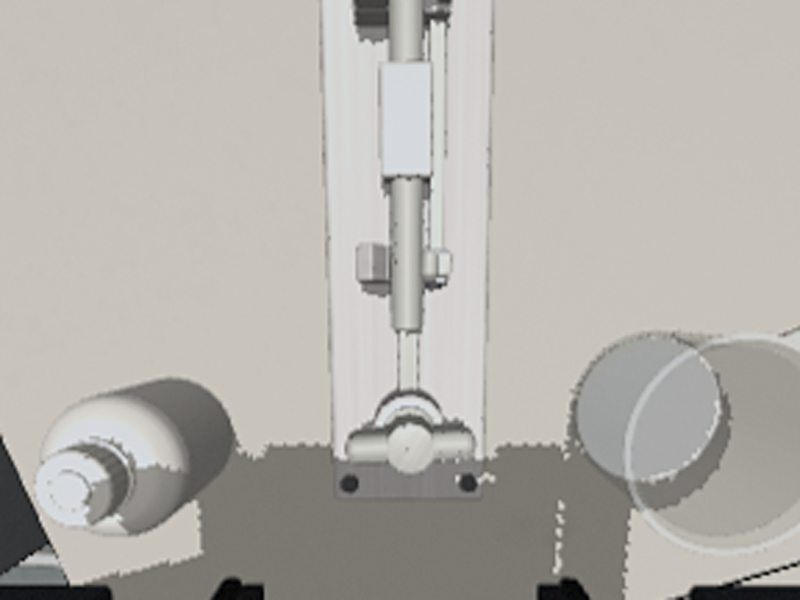

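The wing now lies across the clip, from (347,446) to (474,444), parallel to the plate screws at (349,484)/(468,483). The rod is still in the forks and the bottle and beaker look unmoved. One numeric check before handing in.

```bash
python3 - <<'E'
from h import *
a=np.load("w6.npy"); c=dict(fx=a[0],fy=a[1],cx=a[2],cy=a[3],cam_to_world=a[4:].reshape(4,4))
def P(u,v,z): return pix2w(c,110+u*.36,v*.36,z)
Rc=R.from_euler('z',72.4-90,degrees=True).inv()
print("sleeve in clip frame mm",Rc.apply(P(406,120,.039)-[.5322,.0493,0])*1e3)
d=P(474,444,.075)-P(347,446,.075); print("wing vs across deg",np.degrees(np.arctan2(d[1],d[0]))+17.6)
t=env.read_camera("top").astype(int); t0=cv2.resize(cv2.imread("pics/top0.png"),(512,384),interpolation=cv2.INTER_AREA).astype(int)
for n,(x,y,r) in dict(tape=(315,221,16),short=(328,255,20),beaker=(217,184,16),bottle=(189,264,12)).items(): print(n,np.abs(t-t0)[y-r:y+r,x-r:x+r].mean())
E
```

```text
sleeve in clip frame mm [-0.8036  1.3419 39.    ]
wing vs across deg 0.5575090015941164
tape 28.699544270833332
short 30.752291666666668
beaker 68.2919921875
bottle 92.57638888888889
```

```bash
python3 - <<'E'
from h import *
cv2.imwrite("pics/top1.png",cv2.resize(env.read_camera("top"),(800,600),interpolation=cv2.INTER_CUBIC))
E
```

```text
(no output)
```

View pics/top1.png

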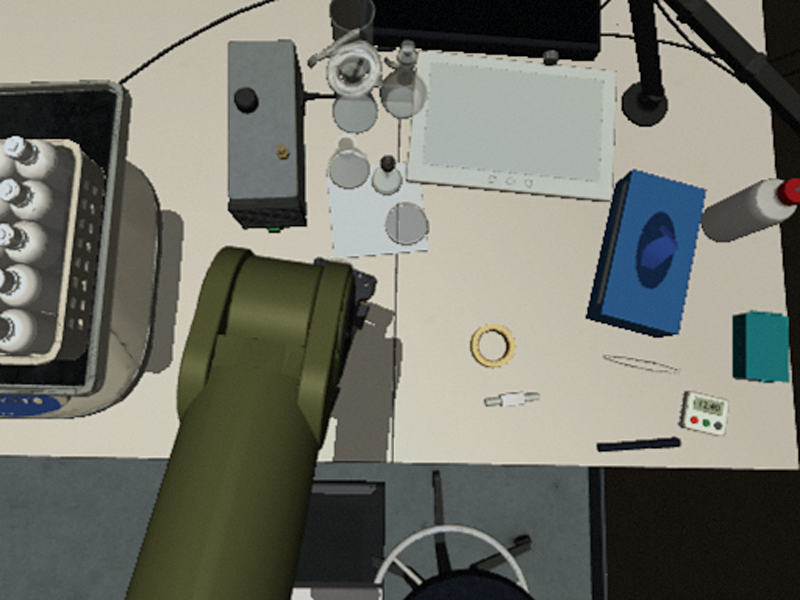

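The tape (492,345) and short rod (512,399) are exactly where they were. The numeric differences came from how the first image was shrunk for comparison, and from the arm hiding the beaker and bottle. Handing in.

```bash
python3 -c "
from cell import env
print(env.sign_off())"
```

```text
the job is handed in; nothing more can be done
None
```

The job is done and handed in at about 15 s of the 72 s allowed. The long rod is seated in the clip and the thumbscrew was bottomed, then backed off a quarter turn.

- **Rod:** I pressed it past the jaw until it bottomed at 21 N, with the tool height within 0.5 mm of the seated value. In the last image it lies in both forks with the jaw noses against it. The sleeve measures 0.8 mm off sideways and 1.3 mm off lengthwise.
- **Thumbscrew:** I turned it clockwise about 105° to the hard stop, where the torque rose to 0.67 N m with the wing along the clip. At the stop I pushed about 4° further and the tool turned on, probably pads slipping on the wing. I backed it off to an absolute angle, and the wing now lies within 0.6° of straight across.
- **Bystanders:** The tape roll and short rod are at the same pixels as at the start. The beaker and bottle look unmoved in the wrist view, but the arm hid them from the final top view. My numeric comparison of the top images disagreed (differences of 29 to 93). For the beaker and bottle the arm was in the way; for the tape and short rod I put it down to resampling.

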